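# Shut the sample cover and start the analyser

## Task

Start the blood analyser, touching it with nothing but the fingers: push the blue sliding cover fully shut over the sample rotor, and only then press the green start key lightly, all the way down, and let it come back up. Do not press the red or yellow key, and leave the pot, the bottle and the beaker untouched: nothing is to be picked up.

Things in the scene. Friction and masses are not known exactly. Their poses are not given: they have to be found in the camera images.
- analyser: Off-white benchtop analyser, fixed, 300 (x) x 380 (y) x 110 mm to its flat deck. Origin: centre of its underside, on the bench. x points from its key side to its rear housing, y to its left, z up. The rear housing (70 mm deep, along its +x edge) stands 48 mm above the deck. Two rails, 8 mm high, run along y on the deck at x = -46 and +56 mm and flank the cover.
- cover (a joint): How far the blue cover is open, m: 0 = fully shut (against its stop), up to 0.09 open. Opens along the analyser's -y, so it is pushed towards the analyser's +y to shut. It has no spring, stays where it is left, and resists with about 1.5 N of friction.
- cover_push (a point): Middle of the upright end face (looking to the analyser's -y) by which the blue cover is pushed shut; 14 mm above the deck. The cover is a plain slab, 92 (x) x 100 (y) x 16 mm high, its underside 6 mm above the deck. Axes parallel to the analyser's. With the cover shut this point is at x = +5, y = +30 mm in the analyser's frame. The deck before the face is free for 60 mm.
- start_key_top (a point): Centre of the top of the green start key, a round push button 28 mm in diameter in a grey housing on the deck, pressed straight down. The three keys stand in a row along the analyser's y, 115 mm in front of its centre (analyser x = -115 mm), 70 mm apart; their order varies.
- start_key (a joint): Travel of the green key, m: 0 = up, 0.006 = fully down. A spring brings it back up; fully down takes 4 N.
- start_key_base: Grey housing of the green key with the key in it, fixed on the deck; origin at the centre of its underside.
- stop_key_top (a point): Centre of the top of the red key, same size as the green one: must not be pressed.
- stop_key (a joint): Travel of the red key, m: 0 = up, 0.006 = fully down.
- rinse_key_top (a point): Centre of the top of the yellow key, same size as the green one: must not be pressed.
- rinse_key (a joint): Travel of the yellow key, m: 0 = up, 0.006 = fully down.
- pot: Loose small specimen pot with an orange cap, 32 mm in diameter, 45 mm tall, standing on the deck near its -y edge. Origin: centre of its underside.
- reagent: Loose amber reagent bottle with a white cap, 56 mm in diameter, 115 mm tall, on the bench beside the analyser. Origin: centre of its underside.
- beaker: Loose steel beaker, 64 mm in diameter, 80 mm tall, on the bench beside the analyser. Origin: centre of its underside.

How it is judged:
By the outcome, as a careful person would: the job done as asked, in the order asked, and still so for the second after the job is handed in, with the robot touching nothing.
It also fails if it takes over 43 s, if anything falls off the work surface, if the arm or the gripper's body presses on something with over 40 N, if the wrist force passes 120 N, or if a joint passes its speed limit or range.

## Robot

A 7-joint arm with a two-finger parallel gripper is mounted at the origin on the work surface. World frame = base frame: x ahead of the robot, y to its left, z up, the work surface at z = 0. Lengths are in m, angles in rad, forces in N, time in s.
With the tool pointing down it reaches from about 0.4 to 0.85 m from the base axis. Payload 4.5 kg.
Tool frame: the origin (TCP) lies at the very end of the fingers, on their centre line; the grasp point (between the pads) lies 19 mm behind it; z points along the fingers, y is the line along which they close (so a half turn about z gives the same grasp; the last joint's range is limited). The gripper opens to 88 mm and grips with 3 to 60 N. Pads are 18 mm wide; open, the fingers measure 123 mm over their backs; the gripper's body (75 mm by 187 mm) begins 45 mm behind the grasp point.
Start: joints at [1.172, 0.689, -0.195, 1.565, 0.157, 0.902, -0.215], TCP at [0.262, -0.567, 0.202] pointing down, gripper open.
Joint ranges: [-3.01, 3.01], [-0.46, 2.08], [-1.47, 1.51], [0.13, 2.56], [-1, 4.14], [0.04, 2.09], [-2.66, 2.66]. Speed limits (rad/s): [2.57, 2.57, 3.14, 3.14, 3.14, 3.14, 3.14].

## Interface

Orientations are given as a unit quaternion [x, y, z, w].
In Python, from plant import r, eyes, nets gives the robot as it stands.
- The arm moves only by the shell command python3 -m pendant 'ROWS' [FORCE]. ROWS is JSON, a list of rows, each an object of numbers: "claw": the opening, from 0 (shut) to 1 (fully open); "dx", "dy", "dz": the shift along the world's x, y, z in mm; "twist": the turn about the world's z in rad. In form: [{"claw": .., "dx": .., "dy": .., "dz": .., "twist": ..}, ...]. A call has 1 to 8 rows; each row is the pose to reach, as a shift and turn from the pose commanded when the call began; what a row does not reach only later rows make up. A row lasts 1/10 s, in which the tool goes at most 50 mm and 8.59 degrees, less where a joint would pass 70% of its speed; a pose out of reach is approached as far as the arm can. A call with a gripper value outside its range is refused whole. The fingers move at their own pace and stop on an object; FORCE is the grip in N (left out, the last holds). Time passes only in rows, so rows that repeat a pose let the fingers close. It gives the time, the measured TCP pose, the force, the opening and the grip force at its end, in the units of the state.
- r.get_state(): the state, without advancing time (a new reading comes with each control period).
- eyes.snapshot(name): name is "side" or "top" or "wrist"; returns (picture, depth): 384x512x3 uint8, blue, green, red; 384x512 float32, m along the optical axis (not along the pixel's ray), 0 where there is no reading.
- eyes.camera_info(name): a dict with "K" (3x3 intrinsics, pixels), "world_to_cam" (4x4, takes a point from world to camera coordinates); the wrist camera has in their place "T_tool_cam" (4x4, takes a point from camera to tool coordinates, whose origin is the TCP and whose axes are the flange's). Camera axes: x right, y down, z forward; pixel columns grow to the right and rows downward; lengths in m; the calibration is good to about 2 mm. A picture is of the moment at which its call begins: read the wrist's pose just before it. camera_info takes no time and is no camera call.
- r.finish_job(): hands the job in; it is judged then, once.
Trained networks look in the newest picture that a camera, given by its name, has taken for a name from the list of things; names that differ only in an ending like _2 or _b are one class to them, and where a whole thing is asked for, a point or a joint stands for the part that bears it (a point fixed in the world has none). Each returns a list of dicts, best first, with "confidence" (0 to 1); they miss things now and then, are a little off and sometimes report something else, mostly with a low value. They report only what shows in the picture. A call takes as long as a camera call.
- nets.spot_in(camera, query): "box" ([left, top, width, height] as shares, 0 to 1, of the picture: columns of its width, rows of its height, round what is visible of it).
- nets.place_of(camera, query): "position" ([column, row] as shares, 0 to 1, of the picture: columns of its width, rows of its height: a listed point, or the origin of a listed thing).
The state is a dict: "clock": time; "q": joint angles; "qd": joint speeds; "joint_torque": joint torques, N m; "tool_pos": TCP position; "eef_rot": TCP orientation; "contact_force": force on the tool from outside, world axes, zero at the start; "moment": the same for the moment, N m; "opening": opening from 0.0 (shut) to 1.0 (fully open); "finger_force": force on a finger pad.
Only numpy, scipy, OpenCV 4.12 (cv2) and the standard library are available. Lean on these libraries where they do the work, as an engineer would, in place of code of your own. Each camera call takes 0.05 s, during which the arm holds its last target. There are 200 camera calls.

## Working session

There is one attempt and no reset: what is moved stays moved. The work goes in short steps, Python scripts to look and compute and a shell command to move; the robot and the scene stay as the last step left them, time stands still between calls to the robot, and variables do not carry over. Pictures are saved under pics/ and viewed, at most 10 in all, crops included, and the job is handed in when it is done.

```bash
mkdir -p pics
cat > h.py <<'E'
import numpy as np, cv2
from scipy.spatial.transform import Rotation as R
from plant import r, eyes, nets
def snap(cam):
    s=r.get_state(); im,d=eyes.snapshot(cam); c=eyes.camera_info(cam)
    if cam=='wrist':
        T=np.eye(4); T[:3,:3]=R.from_quat(s['eef_rot']).as_matrix(); T[:3,3]=s['tool_pos']
        W=T@np.array(c['T_tool_cam'])
    else: W=np.linalg.inv(np.array(c['world_to_cam']))
    return im,d,np.array(c['K']),W
def px(K,W,u,v,z=None,d=None):
    ray=np.linalg.inv(K)@[u,v,1]
    if d is not None:
        p=d[max(0,int(v)-2):int(v)+3,max(0,int(u)-2):int(u)+3]; p=p[p>0]
        t=np.median(p) if p.size else np.nan
        return W[:3,:3]@(ray*t)+W[:3,3]
    w=W[:3,:3]@ray; return W[:3,3]+w*(z-W[2,3])/w[2]
E
python3 - <<'E'
from h import *
np.set_printoptions(precision=4,suppress=True)
s=r.get_state(); print(s['clock'],s['tool_pos'],s['eef_rot'],s['opening'])
for cam in ['top','side']:
    im,d,K,W=snap(cam); cv2.imwrite(f'pics/{cam}1.png',im)
    for q in ['analyser','cover_push','start_key_top','stop_key_top','rinse_key_top','pot','reagent','beaker']:
        for o in nets.place_of(cam,q)[:2]:
            u,v=o['position'][0]*512,o['position'][1]*384
            print(cam,q,round(o['confidence'],2),round(u),round(v),px(K,W,u,v,d=d))
E
```

```text
0.0 [ 0.2618 -0.5667  0.2015] [ 0.9767  0.2148 -0.0003 -0.0009] 0.9993837297521847
top analyser 0.72 276 185 [ 0.5924 -0.0183  0.1328]
top analyser 0.7 241 223 [0.4977 0.0628 0.133 ]
top cover_push 0.89 300 185 [ 0.5937 -0.0744  0.1321]
top start_key_top 0.66 298 238 [ 0.467  -0.073   0.1322]
top stop_key_top 0.49 266 229 [0.4848 0.0043 0.1325]
top stop_key_top 0.16 297 237 [ 0.468  -0.0719  0.1323]
top rinse_key_top 0.44 240 221 [0.5023 0.0667 0.1332]
top pot 0.65 342 188 [ 0.5864 -0.1734  0.1541]
top reagent 0.74 370 245 [ 0.4529 -0.2559  0.0781]
top reagent 0.47 238 220 [0.5058 0.071  0.1318]
top beaker 0.75 178 195 [0.5696 0.2383 0.0058]
side analyser 0.88 246 208 [0.5407 0.0517 0.1101]
side cover_push 0.85 262 157 [ 0.6057 -0.0948  0.11  ]
side cover_push 0.74 278 198 [ 0.4916 -0.0006  0.1322]
side start_key_top 0.54 306 189 [ 0.4596 -0.0627  0.1318]
side stop_key_top 0.54 281 199 [ 0.4862 -0.0014  0.1323]
side rinse_key_top 0.71 257 216 [0.4981 0.0676 0.1321]
side pot 0.8 290 143 [ 0.5791 -0.1705  0.1183]
side reagent 0.87 349 178 [ 0.4328 -0.2434  0.0289]
side beaker 0.6 181 286 [0.5487 0.2577 0.0418]
```

Run:
```python
import cv2,numpy as np
a=cv2.imread('pics/top1.png')[120:300,130:400]; cv2.imwrite('pics/top1c.png',cv2.resize(a,None,fx=2.9,fy=2.9,interpolation=cv2.INTER_CUBIC))
```

```text
(no output)
```

View pics/top1c.png

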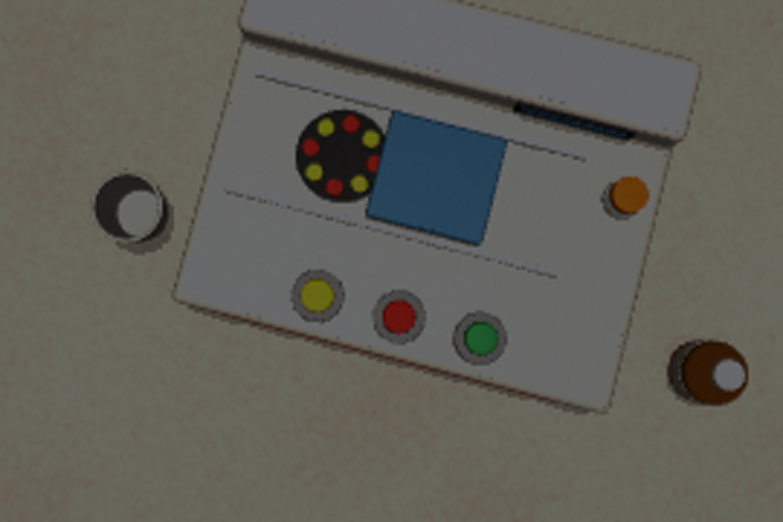

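View pics/side1.png

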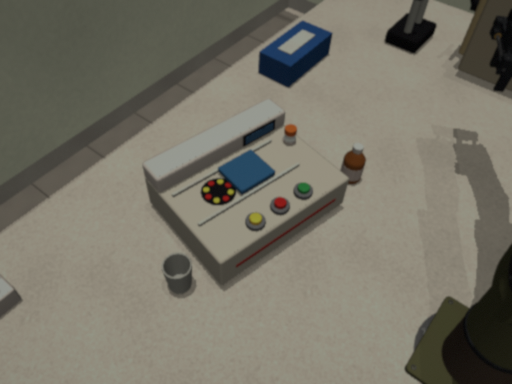

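The top picture shows the cover about half open. In the crop its end face runs from (507,141) to (482,244). The green key is at (481,338), red at (399,317), yellow at (317,295), and the pot is at (630,195). This agrees with the networks' reports. Next I'll fix the frame from the keys.

```bash
cat >> h.py <<'E'
def blobs(im,lohi,amin=20):
    m=cv2.inRange(cv2.cvtColor(im,cv2.COLOR_BGR2HSV),*[np.array(x) for x in lohi])
    n,_,st,c=cv2.connectedComponentsWithStats(m); return m,sorted([(int(st[i,4]),*c[i].round(1)) for i in range(1,n) if st[i,4]>=amin],reverse=True)
COL=dict(green=((50,90,40),(85,255,255)),red=((0,130,60),(5,255,255)),yellow=((24,120,60),(34,255,255)),blue=((95,90,40),(115,255,255)))
E
python3 - <<'E'
from h import *
np.set_printoptions(precision=4,suppress=True)
im,d,K,W=snap('top')
P={}
for k in ['green','yellow','red']:
    _,b=blobs(im,COL[k]); print(k,b[:3])
    if b: P[k]=px(K,W,b[0][1],b[0][2],z=.132); print(P[k],px(K,W,*b[0][1:],d=d))
g,y=P['green'],P['yellow']; v=(y-g)[:2]; print(np.linalg.norm(v)); ey=v/np.linalg.norm(v); ex=np.array([ey[1],-ey[0]])
print('yaw',np.arctan2(ex[1],ex[0]))
o=(g+y)[:2]/2+.115*ex   # if keys centred on analyser y=0
print('origin',o)
m,b=blobs(im,COL['blue'],200); print(b[:2])
r_=cv2.minAreaRect(np.argwhere(m>0)[:,::-1].astype(np.float32)) 
for c in [(304.8,168.6),(296.2,204.1)]:
    p=px(K,W,*c,z=.132)[:2]-o; print('face corner in analyser',p@ex,p@ey)
for n,q in [('face shut',(.005,.03)),('pot',None)]:
    if q: print(n,o+q[0]*ex+q[1]*ey)
f=np.mean([px(K,W,*c,z=.132)[:2] for c in [(304.8,168.6),(296.2,204.1)]],axis=0)
print('face',f,'tcp start',f-.036*ey, 'cam height',W[:3,3])
E
```

```text
green [(103, np.float64(295.5), np.float64(236.0)), (31, np.float64(4.5), np.float64(85.6)), (30, np.float64(19.6), np.float64(67.4))]
[ 0.4712 -0.0673  0.132 ] [ 0.4712 -0.0671  0.1338]
yellow [(104, np.float64(239.0), np.float64(221.4)), (27, np.float64(257.4), np.float64(167.4)), (25, np.float64(253.6), np.float64(183.0))]
[0.502  0.0687 0.132 ] [0.502  0.0687 0.1324]
red [(101, np.float64(267.0), np.float64(228.8)), (30, np.float64(6.1), np.float64(67.0)), (28, np.float64(47.5), np.float64(68.2))]
[0.4863 0.0012 0.132 ] [0.4863 0.0012 0.1325]
0.13941515369349414
yaw -0.2233082196321399
origin [ 0.5987 -0.0247]
[(1776, np.float64(481.4), np.float64(92.3)), (1535, np.float64(280.0), np.float64(180.8))]
face corner in analyser 0.04800675318507197 -0.05232157063175451
face corner in analyser -0.04059914211520933 -0.052934335428793486
face shut [0.6103 0.0034]
face [ 0.5907 -0.0769] tcp start [ 0.5827 -0.112 ] cam height [0.4747 0.0225 1.2828]
```

```bash
python3 -m pendant '[{"claw":0,"dx":10,"dy":10,"dz":30,"twist":-0.1},{"claw":0,"dx":40,"dy":50,"dz":40,"twist":-0.2},{"claw":0,"dx":65,"dy":90,"dz":40,"twist":-0.3},{"claw":0,"dx":90,"dy":130,"dz":40,"twist":-0.4},{"claw":0,"dx":115,"dy":165,"dz":40,"twist":-0.5},{"claw":0,"dx":140,"dy":200,"dz":40,"twist":-0.6},{"claw":0,"dx":165,"dy":235,"dz":40,"twist":-0.657},{"claw":0,"dx":165,"dy":235,"dz":40,"twist":-0.657}]' 10 && python3 -m pendant '[{"claw":0,"dx":25,"dy":35},{"claw":0,"dx":50,"dy":70},{"claw":0,"dx":75,"dy":105},{"claw":0,"dx":100,"dy":140},{"claw":0,"dx":125,"dy":175},{"claw":0,"dx":145,"dy":205},{"claw":0,"dx":156,"dy":220},{"claw":0,"dx":156,"dy":220}]'
python3 - <<'E'
from h import *
np.set_printoptions(precision=4,suppress=True)
s=r.get_state(); print(s['clock'],s['tool_pos'],R.from_quat(s['eef_rot']).as_matrix()[:,1],s['contact_force'],s['opening'])
im,d,K,W=snap('wrist'); cv2.imwrite('pics/w1.png',im)
for q in ['cover_push','start_key_top','pot']:
    for o in nets.place_of('wrist',q)[:2]:
        u,v=o['position'][0]*512,o['position'][1]*384
        print(q,round(o['confidence'],2),round(u),round(v),px(K,W,u,v,d=d))
E
```

```text
clock: 1.75
tool_pos: [0.4325, -0.3251, 0.2425]
eef_rot: [0.994, -0.106, 0.001, -0.002]
contact_force: [0.4, 0.6, 0.5]
opening: 0.294
finger_force: 0.0
1.75 [ 0.4325 -0.3251  0.2425] [-0.2112 -0.9774 -0.0044] [0.4062 0.6119 0.4631] 0.2939504355693651
cover_push 0.65 15 190 [ 0.4697 -0.0824  0.1282]
start_key_top 0.54 4 82 [ 0.572  -0.1044  0.11  ]
pot 0.68 71 43 [ 0.5825 -0.198   0.1405]validation failed for argument at $[0]...
```

View pics/w1.png

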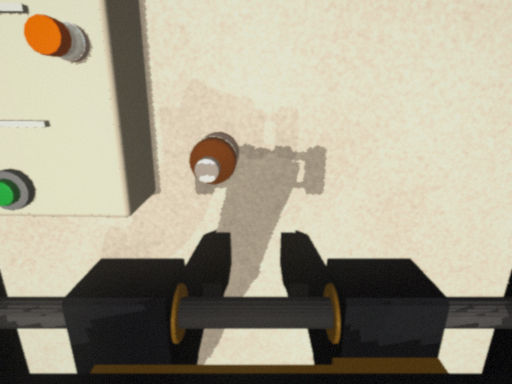

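The wrist picture, taken halfway there, shows the pot at (48,35), the green key at (5,192) and the bottle at (213,158). The second call was refused because every row needs all its fields, so I'll continue with full rows.

```bash
python3 -m pendant '[{"claw":0,"dx":25,"dy":35,"dz":0,"twist":0},{"claw":0,"dx":50,"dy":70,"dz":0,"twist":0},{"claw":0,"dx":75,"dy":105,"dz":0,"twist":0},{"claw":0,"dx":100,"dy":140,"dz":0,"twist":0},{"claw":0,"dx":125,"dy":175,"dz":0,"twist":0},{"claw":0,"dx":145,"dy":205,"dz":0,"twist":0},{"claw":0,"dx":150,"dy":213,"dz":0,"twist":0},{"claw":0,"dx":150,"dy":213,"dz":0,"twist":0}]'
python3 - <<'E'
from h import *
np.set_printoptions(precision=4,suppress=True)
s=r.get_state(); print(s['clock'],s['tool_pos'],R.from_quat(s['eef_rot']).as_matrix()[:,1],s['opening'])
im,d,K,W=snap('wrist'); cv2.imwrite('pics/w2.png',im)
for q in ['cover_push','start_key_top','pot']:
    for o in nets.place_of('wrist',q)[:2]:
        u,v=o['position'][0]*512,o['position'][1]*384
        print(q,round(o['confidence'],2),round(u),round(v),px(K,W,u,v,d=d))
m,b=blobs(im,COL['blue'],200); print(b[:2])
_,b=blobs(im,COL['green'],50); print(b[:2],[px(K,W,x[1],x[2],z=.132) for x in b[:1]])
E
```

```text
clock: 2.75
tool_pos: [0.5773, -0.1197, 0.242]
eef_rot: [0.994, -0.112, -0.0, 0.0]
contact_force: [-0.1, -0.5, 0.5]
opening: 0.008
finger_force: 0.0
2.75 [ 0.5773 -0.1197  0.242 ] [-0.2218 -0.9751  0.0003] 0.008083233207080124
cover_push 0.92 210 175 [ 0.5871 -0.0758  0.1248]
pot 0.97 313 144 [ 0.6011 -0.1784  0.1548]
[(8939, np.float64(158.6), np.float64(169.3))]
[] []
```

View pics/w2.png

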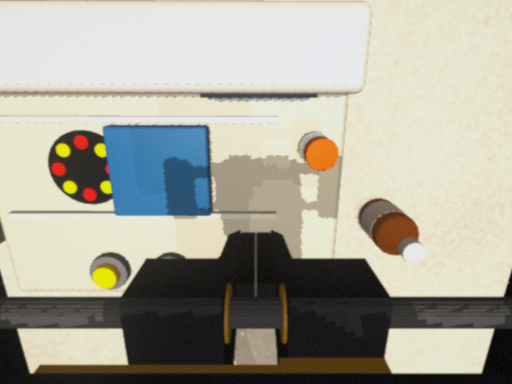

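The wrist picture shows the cover's end face at column 210, rows 127–215. The fingers are at about (255,250), over free deck, and the pot is clear at (320,150). Now I'll descend and push.

```bash
python3 -m pendant '[{"claw":0,"dx":5,"dy":7,"dz":-30,"twist":0},{"claw":0,"dx":5,"dy":7,"dz":-65,"twist":0},{"claw":0,"dx":5,"dy":7,"dz":-95,"twist":0},{"claw":0,"dx":5,"dy":7,"dz":-112,"twist":0},{"claw":0,"dx":5,"dy":7,"dz":-119,"twist":0},{"claw":0,"dx":5,"dy":7,"dz":-119,"twist":0}]' && python3 -m pendant '[{"claw":0,"dx":2,"dy":10,"dz":0,"twist":0},{"claw":0,"dx":4,"dy":18,"dz":0,"twist":0},{"claw":0,"dx":6,"dy":26,"dz":0,"twist":0},{"claw":0,"dx":8,"dy":36,"dz":0,"twist":0},{"claw":0,"dx":11,"dy":48,"dz":0,"twist":0},{"claw":0,"dx":14,"dy":60,"dz":0,"twist":0},{"claw":0,"dx":16,"dy":70,"dz":0,"twist":0},{"claw":0,"dx":18,"dy":80,"dz":0,"twist":0}]'
python3 - <<'E'
from h import *
np.set_printoptions(precision=4,suppress=True)
im,d,K,W=snap('top')
m,b=blobs(im,COL['blue'],200); print(b[:2],[px(K,W,x[1],x[2],z=.132) for x in b[:2]])
E
```

```text
clock: 3.55
tool_pos: [0.5813, -0.1137, 0.1229]
eef_rot: [0.994, -0.113, -0.001, 0.0]
contact_force: [-0.2, 0.4, 0.4]
opening: 0.003
finger_force: 0.0
clock: 4.35
tool_pos: [0.6003, -0.0312, 0.1233]
eef_rot: [0.994, -0.112, -0.0, -0.0]
contact_force: [-0.8, -0.4, 0.1]
opening: 0.001
finger_force: 0.0
[(1791, np.float64(481.4), np.float64(92.5))] [array([ 0.8335, -0.5141,  0.132 ])]
```

```bash
python3 -m pendant '[{"claw":0,"dx":1,"dy":4,"dz":0,"twist":0},{"claw":0,"dx":2,"dy":8,"dz":0,"twist":0},{"claw":0,"dx":3,"dy":12,"dz":0,"twist":0},{"claw":0,"dx":3,"dy":14,"dz":0,"twist":0},{"claw":0,"dx":3,"dy":14,"dz":0,"twist":0}]' && python3 -m pendant '[{"claw":0,"dx":0.5,"dy":2,"dz":0,"twist":0},{"claw":0,"dx":0.5,"dy":2,"dz":0,"twist":0}]' &&  python3 -m pendant '[{"claw":0,"dx":0.5,"dy":2,"dz":0,"twist":0},{"claw":0,"dx":0.5,"dy":2,"dz":0,"twist":0}]'
```

```text
clock: 4.9
tool_pos: [0.6032, -0.0181, 0.1233]
eef_rot: [0.994, -0.112, -0.0, -0.0]
contact_force: [-0.3, -0.2, 0.5]
opening: 0.005
finger_force: 0.0
clock: 5.1
tool_pos: [0.6037, -0.0163, 0.1233]
eef_rot: [0.994, -0.112, 0.0, -0.0]
contact_force: [-0.1, -0.9, 0.3]
opening: 0.002
finger_force: 0.0
clock: 5.3
tool_pos: [0.6043, -0.014, 0.1234]
eef_rot: [0.994, -0.112, 0.0, -0.0]
contact_force: [-0.4, -0.1, 0.2]
opening: 0.006
finger_force: 0.0
```

```bash
python3 -m pendant '[{"claw":0,"dx":0.5,"dy":2,"dz":0,"twist":0},{"claw":0,"dx":1,"dy":4,"dz":0,"twist":0},{"claw":0,"dx":1,"dy":4,"dz":0,"twist":0}]'
python3 - <<'E'
from h import *
im,d,K,W=snap('wrist'); cv2.imwrite('pics/w3.png',im)
E
```

```text
clock: 5.6
tool_pos: [0.6053, -0.0098, 0.1233]
eef_rot: [0.994, -0.112, 0.0, -0.0]
contact_force: [0.0, -0.3, -0.5]
opening: 0.002
finger_force: 0.0
```

View pics/w3.png

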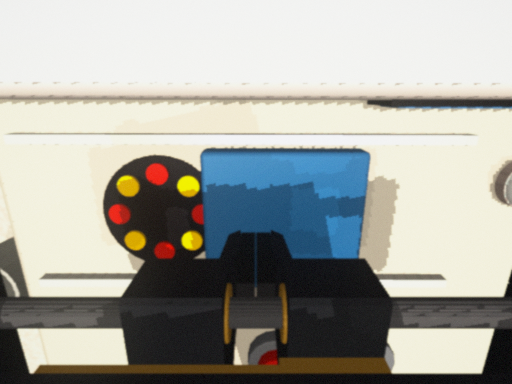

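The picture shows the cover unmoved, columns 203–368, and the fingertips at about (255,240), seemingly over it. Forces are near zero, so the fingers have passed above the cover. I'll check the heights.

Run:
```python
from h import *
np.set_printoptions(precision=4,suppress=True)
im,d,K,W=snap('wrist'); s=r.get_state()
print('T_tool_cam',np.array(eyes.camera_info('wrist')['T_tool_cam']))
def proj(p):
    q=np.linalg.inv(W)@np.append(p,1); q=K@q[:3]; return q/q[2]
print('tcp px',proj(s['tool_pos']))
for u,v in [(285,170),(230,170),(350,250),(420,230),(158,250),(245,245),(252,240),(265,245),(255,285),(400,30)]:
    print(u,v,d[v,u],px(K,W,u,v,d=d))
im,d,K,W=snap('side'); print('side tcp',proj(s['tool_pos'])); cv2.imwrite('pics/s2.png',cv2.resize(im[90:270,120:370],None,fx=3,fy=3,interpolation=cv2.INTER_CUBIC))
```

```text
T_tool_cam [[-0.0002 -0.9537 -0.3009  0.078 ]
 [ 1.     -0.0006  0.0014  0.0003]
 [-0.0015 -0.3009  0.9537 -0.1826]
 [ 0.      0.      0.      1.    ]]
tcp px [254.7739 220.5138   1.    ]
285 170 0.17881273 [ 0.636  -0.0354  0.1322]
230 170 0.17722256 [ 0.6433 -0.0042  0.1325]
350 250 0.19369638 [ 0.5756 -0.0656  0.1321]
420 230 0.21421604 [ 0.567  -0.1203  0.1103]
158 250 0.21496867 [0.5945 0.0619 0.1139]
245 245 0.147397 [ 0.6147 -0.0076  0.1735]
252 240 0.1519686 [ 0.614  -0.0109  0.1684]
265 245 0.14742571 [ 0.6124 -0.017   0.1734]
255 285 0.20256874 [ 0.6127 -0.0121  0.2045]
400 30 0.1322237 [ 0.6931 -0.0951  0.1582]
side tcp [240.5939 173.9498   1.    ]
```

View pics/s2.png

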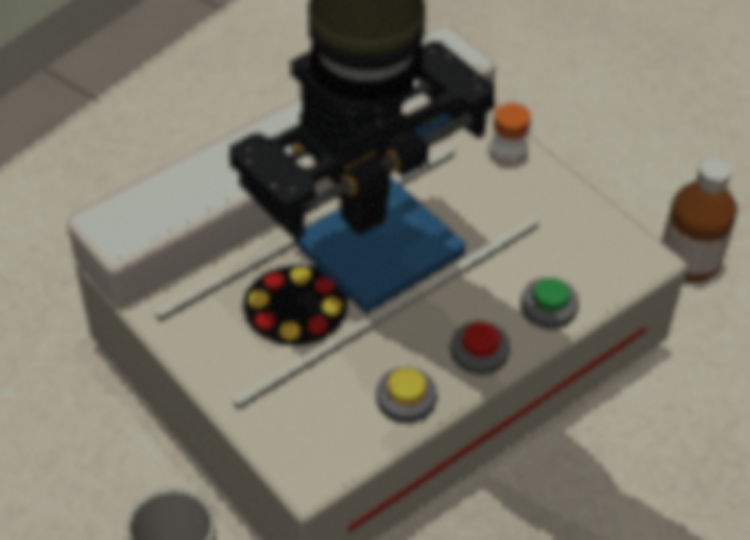

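The side picture shows the fingertips at crop (365,225), full (242,165), hovering over the cover. The reported TCP should project to (241,174), so the real tips look higher than reported. I'll measure the tip height.

Run:
```python
from h import *
np.set_printoptions(precision=4,suppress=True)
s=r.get_state(); print(s['clock'],s['tool_pos'])
for cam,cols,rows in [('wrist',(245,265),range(222,250,2)),('side',(237,241,245),range(146,176,2)),('top',(260,268,276),range(160,200,4))]:
    im,d,K,W=snap(cam)
    for v in rows: print(cam,v,*[f'{u}:{im[v,u].max()}:{px(K,W,u,v,d=d[v:v+1,u:u+1] if 0 else np.where(np.ones_like(d),d[v,u],0))}' for u in cols])
```

```text
5.75 [ 0.6052 -0.0104  0.1234]
wrist 222 245:121:[ 0.609  -0.0054  0.1318] 265:117:[ 0.606  -0.0174  0.1312]
wrist 224 245:119:[nan nan nan] 265:118:[ 0.6051 -0.0172  0.1322]
wrist 226 245:118:[ 0.6065 -0.0048  0.1322] 265:118:[ 0.6043 -0.0169  0.1332]
wrist 228 245:116:[ 0.605  -0.0044  0.1317] 265:116:[ 0.6023 -0.0166  0.1319]
wrist 230 245:119:[ 0.6039 -0.0042  0.1321] 265:116:[ 0.6011 -0.0163  0.1321]
wrist 232 245:73:[ 0.6023 -0.0038  0.1315] 265:71:[ 0.6003 -0.0161  0.1333]
wrist 234 245:17:[ 0.6153 -0.0078  0.1628] 265:26:[ 0.6123 -0.0178  0.1613]
wrist 236 245:25:[ 0.6146 -0.0077  0.1637] 265:25:[ 0.6125 -0.0177  0.1641]
wrist 238 245:22:[ 0.6147 -0.0078  0.1662] 265:18:[ 0.6129 -0.0177  0.167 ]
wrist 240 245:26:[ 0.6146 -0.0078  0.1682] 265:19:[ 0.6127 -0.0176  0.1689]
wrist 242 245:21:[ 0.6153 -0.0081  0.1717] 265:25:[ 0.6129 -0.0176  0.1713]
wrist 244 245:16:[ 0.6151 -0.0081  0.1734] 265:21:[ 0.6124 -0.0174  0.1724]
wrist 246 245:19:[nan nan nan] 265:17:[ 0.6128 -0.0174  0.1752]
wrist 248 245:19:[ 0.6154 -0.0083  0.1781] 265:22:[ 0.6126 -0.0173  0.1767]
side 146 237:26:[0.
[... 1842 characters left out ...]
2 260:29:[0.5657 0.022  0.5753] 268:35:[0.5638 0.0104 0.5922] 276:38:[ 0.5625 -0.0008  0.6051]
top 176 260:28:[0.5589 0.0218 0.5823] 268:34:[0.5569 0.0104 0.6008] 276:38:[ 0.5558 -0.0007  0.6127]
top 180 260:29:[0.5519 0.0217 0.5917] 268:34:[0.5502 0.0104 0.6098] 276:38:[ 0.5496 -0.0006  0.6176]
top 184 260:29:[0.5452 0.0215 0.5999] 268:35:[0.5435 0.0104 0.619 ] 276:39:[ 0.543  -0.0004  0.6272]
top 188 260:29:[0.5387 0.0214 0.6078] 268:34:[0.5371 0.0104 0.6276] 276:38:[ 0.5368 -0.0003  0.6346]
top 192 260:27:[0.5323 0.0212 0.6165] 268:34:[0.5311 0.0104 0.6338] 276:39:[ 0.5306 -0.0001  0.643 ]
top 196 260:29:[0.5262 0.0211 0.6232] 268:35:[0.525  0.0104 0.6421] 276:27:[ 0.5246 -0.      0.6503]
```

Both cameras put the closed tips at z ≈ 0.160 with the reported TCP at 0.123, so the real fingers end about 37 mm short of it. I'll raise, back off, and check the body's height and whether opening changes the tips.

```bash
python3 -m pendant '[{"claw":0,"dx":-4,"dy":-15,"dz":30,"twist":0},{"claw":0,"dx":-8,"dy":-40,"dz":60,"twist":0},{"claw":0,"dx":-18,"dy":-80,"dz":80,"twist":0},{"claw":0,"dx":-24,"dy":-105,"dz":80,"twist":0},{"claw":0,"dx":-24,"dy":-105,"dz":80,"twist":0},{"claw":0,"dx":-24,"dy":-105,"dz":80,"twist":0}]'
cat > m.py <<'E'
from h import *
np.set_printoptions(precision=4,suppress=True)
s=r.get_state(); T=R.from_quat(s['eef_rot']).as_matrix(); print(s['clock'],s['tool_pos'],s['opening'])
for cam in ['wrist','side']:
    im,d,K,W=snap(cam); v,u=np.nonzero(d>0); z=d[v,u]
    P=(W[:3,:3]@(np.linalg.inv(K)@np.array([u,v,np.ones_like(u)])*z)).T+W[:3,3]
    L=(P-s['tool_pos'])@T   # tool frame
    ok=(P[:,2]>.165)&(abs(L[:,0])<.06)&(abs(L[:,1])<.12)&(L[:,2]<.01)
    L=L[ok]
    for a,b in [(-.12,-.08),(-.08,-.06),(-.06,-.04),(-.04,-.02),(-.02,0),(0,.02),(.02,.04),(.04,.06),(.06,.08),(.08,.12)]:
        k=L[(L[:,1]>=a)&(L[:,1]<b)]
        if len(k)>5: print(cam,'y',a,b,'n',len(k),'lowest z(tool)',np.percentile(k[:,2],[95,99]),'x range at low',k[k[:,2]>np.percentile(k[:,2],90)][:,0].min(),k[k[:,2]>np.percentile(k[:,2],90)][:,0].max())
E
python3 m.py
```

```text
clock: 6.5
tool_pos: [0.581, -0.1154, 0.2033]
eef_rot: [0.994, -0.112, -0.0, -0.0]
contact_force: [-0.4, 0.9, -0.3]
opening: 0.005
finger_force: 0.0
6.5 [ 0.581  -0.1154  0.2033] 0.00454560234673752
wrist y -0.08 -0.06 n 1867 lowest z(tool) [-0.1016 -0.1009] x range at low -0.013364654469198867 0.02672248623641766
wrist y -0.06 -0.04 n 3452 lowest z(tool) [-0.1142 -0.1128] x range at low 0.02505545043383941 0.0272920111100514
wrist y -0.04 -0.02 n 7091 lowest z(tool) [-0.1108 -0.1071] x range at low 0.024699727253282646 0.034553876759108974
wrist y -0.02 0 n 10688 lowest z(tool) [-0.0572 -0.0427] x range at low -0.0019413192126772033 0.011171468863312634
wrist y 0 0.02 n 10562 lowest z(tool) [-0.0549 -0.042 ] x range at low -0.008958644167111516 0.01106866608015188
wrist y 0.02 0.04 n 7036 lowest z(tool) [-0.1106 -0.1069] x range at low 0.025335002142731534 0.03462824940302343
wrist y 0.04 0.06 n 3078 lowest z(tool) [-0.1142 -0.1131] x range at low 0.02517132838721334 0.02732127322458829
wrist y 0.06 0.08 n 1979 lowest z(tool) [-0.1018 -0.1011] x range at low -0.014163356711135795 0.
[... 454 characters left out ...]
466 0.02153223209423378
side y -0.02 0 n 1022 lowest z(tool) [-0.0532 -0.0416] x range at low -0.012875373020654213 0.008036621670314515
side y 0 0.02 n 596 lowest z(tool) [-0.0575 -0.0417] x range at low -0.012233206027825794 -0.007432798492204468
side y 0.02 0.04 n 118 lowest z(tool) [-0.1096 -0.1075] x range at low -0.03600809817785476 -0.027548500666034002
side y 0.04 0.06 n 93 lowest z(tool) [-0.115  -0.1118] x range at low -0.0278300076113274 0.01976009923465654
side y 0.06 0.08 n 354 lowest z(tool) [-0.1039 -0.1021] x range at low -0.035621893974038574 0.029442250294264748
side y 0.08 0.12 n 119 lowest z(tool) [-0.1218 -0.1045] x range at low -0.035013597216840324 -0.03319073518624726
```

The body starts at tool z = −0.101 and the tips at about −0.037. That 64 mm spacing matches the spec, so the reported TCP is simply about 37 mm beyond the real tips. I'll repeat the descent 37 mm lower, stopping at tip z ≈ 0.122 (tool 0.085).

```bash
python3 -m pendant '[{"claw":0,"dx":0,"dy":0,"dz":-30,"twist":0},{"claw":0,"dx":0,"dy":0,"dz":-65,"twist":0},{"claw":0,"dx":0,"dy":0,"dz":-95,"twist":0},{"claw":0,"dx":0,"dy":0,"dz":-107,"twist":0},{"claw":0,"dx":0,"dy":0,"dz":-112,"twist":0},{"claw":0,"dx":0,"dy":0,"dz":-117,"twist":0},{"claw":0,"dx":0,"dy":0,"dz":-117,"twist":0}]' && python3 -m pendant '[{"claw":0,"dx":2,"dy":8,"dz":0,"twist":0},{"claw":0,"dx":3,"dy":14,"dz":0,"twist":0},{"claw":0,"dx":5,"dy":20,"dz":0,"twist":0},{"claw":0,"dx":6,"dy":26,"dz":0,"twist":0},{"claw":0,"dx":8,"dy":34,"dz":0,"twist":0},{"claw":0,"dx":9,"dy":40,"dz":0,"twist":0}]'
python3 - <<'E'
from h import *
im,d,K,W=snap('wrist'); m,b=blobs(im,COL['blue'],200); print(b[:2]); v,u=np.nonzero(m); print(u.min(),u.max()); print([px(K,W,u.max(),200,z=.132)])
E
```

```text
clock: 7.3
tool_pos: [0.5818, -0.1152, 0.0869]
eef_rot: [0.994, -0.112, 0.001, 0.0]
contact_force: [-0.2, -0.3, 0.0]
opening: 0.007
finger_force: 0.0
clock: 7.9
tool_pos: [0.5909, -0.0751, 0.0867]
eef_rot: [0.994, -0.112, 0.001, 0.0]
contact_force: [0.1, -1.3, 1.3]
opening: 0.006
finger_force: 0.9
[(23410, np.float64(117.6), np.float64(220.4))]
12 491
[array([ 0.59477484, -0.19179313,  0.132     ])]
```

There is contact now (−1.3 N along y). Continue the push.

```bash
python3 -m pendant '[{"claw":0,"dx":2,"dy":8,"dz":0,"twist":0},{"claw":0,"dx":4,"dy":17,"dz":0,"twist":0},{"claw":0,"dx":6,"dy":26,"dz":0,"twist":0},{"claw":0,"dx":8,"dy":35,"dz":0,"twist":0},{"claw":0,"dx":10,"dy":43,"dz":0,"twist":0},{"claw":0,"dx":11,"dy":50,"dz":0,"twist":0},{"claw":0,"dx":12,"dy":54,"dz":0,"twist":0}]' && python3 -m pendant '[{"claw":0,"dx":0.5,"dy":2,"dz":0,"twist":0},{"claw":0,"dx":1,"dy":4,"dz":0,"twist":0}]' && python3 -m pendant '[{"claw":0,"dx":0.5,"dy":2,"dz":0,"twist":0},{"claw":0,"dx":0.5,"dy":2,"dz":0,"twist":0}]'
python3 - <<'E'
from h import *
im,d,K,W=snap('wrist'); cv2.imwrite('pics/w4.png',im)
E
```

```text
clock: 8.65
tool_pos: [0.6022, -0.0202, 0.0862]
eef_rot: [0.994, -0.111, -0.0, -0.0]
contact_force: [0.4, -2.3, 0.6]
opening: 0.004
finger_force: 0.8
clock: 8.85
tool_pos: [0.6028, -0.0175, 0.0862]
eef_rot: [0.994, -0.112, -0.0, 0.0]
contact_force: [0.4, -1.5, -0.2]
opening: 0.005
finger_force: 0.8
clock: 9.05
tool_pos: [0.6034, -0.0151, 0.0862]
eef_rot: [0.994, -0.112, -0.0, -0.0]
contact_force: [0.4, -0.5, -0.3]
opening: 0.004
finger_force: 0.3
```

View pics/w4.png

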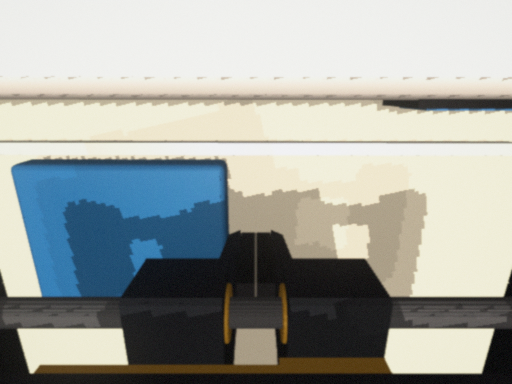

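The wrist picture shows the finger flank at column 222 against the cover's end face at column 228. The rotor is covered. I'll push on in 2 mm steps until the force shows the stop.

```bash
for i in 1 ; do python3 -m pendant '[{"claw":0,"dx":0.5,"dy":2,"dz":0,"twist":0},{"claw":0,"dx":0.5,"dy":2,"dz":0,"twist":0}]' && python3 -m pendant '[{"claw":0,"dx":0.5,"dy":2,"dz":0,"twist":0},{"claw":0,"dx":0.5,"dy":2,"dz":0,"twist":0}]'; done | grep -E "tool_pos|contact"
```

```text
tool_pos: [0.6039, -0.0131, 0.0863]
contact_force: [-0.3, -0.2, 0.8]
tool_pos: [0.6044, -0.011, 0.0862]
contact_force: [0.1, -0.4, 0.0]
```

```bash
(python3 -m pendant '[{"claw":0,"dx":0.5,"dy":2,"dz":0,"twist":0},{"claw":0,"dx":0.5,"dy":2,"dz":0,"twist":0}]' && python3 -m pendant '[{"claw":0,"dx":0.5,"dy":2,"dz":0,"twist":0},{"claw":0,"dx":0.5,"dy":2,"dz":0,"twist":0}]') | grep -E "tool_pos|contact"
python3 - <<'E'
from h import *
im,d,K,W=snap('side')
m,b=blobs(im,COL['blue'],100); print(b[:4])
for q in ['cover_push','cover']:
  try: 
    for o in nets.spot_in('side',q)[:2]: print(q,o)
  except Exception as e: print(e)
cv2.imwrite('pics/s3.png',cv2.resize(im[90:270,120:370],None,fx=3,fy=3,interpolation=cv2.INTER_CUBIC))
E
```

```text
tool_pos: [0.6046, -0.0098, 0.0862]
contact_force: [-1.9, -2.5, -0.0]
tool_pos: [0.6046, -0.0098, 0.0863]
contact_force: [-3.1, -6.3, 1.3]
[(1861, np.float64(298.8), np.float64(57.1)), (1293, np.float64(217.8), np.float64(189.1))]
cover_push {'box': [0.3787, 0.4484, 0.1018, 0.1073], 'confidence': 0.82}
cover_push {'box': [0.3135, 0.6604, 0.0592, 0.0992], 'confidence': 0.52}
cover {'box': [0.3693, 0.4482, 0.1098, 0.113], 'confidence': 0.65}
cover {'box': [0.5818, 0.4711, 0.0209, 0.0174], 'confidence': 0.26}
```

View pics/s3.png

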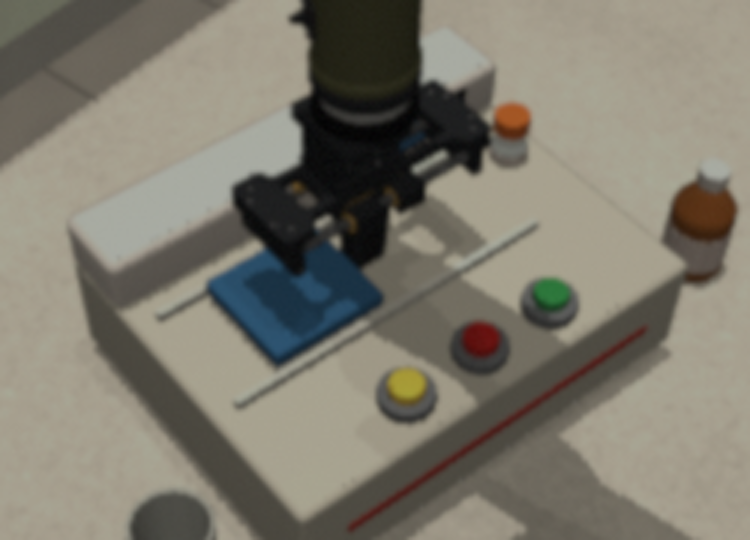

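The fingers stopped at y ≈ −0.0098 with the force rising to 7 N. The side picture shows the cover wholly over the rotor, its end near crop (382,297), so it is at its stop. Now I'll back off, raise and go above the green key.

```bash
python3 -m pendant '[{"claw":0,"dx":-2,"dy":-10,"dz":0,"twist":0},{"claw":0,"dx":-6,"dy":-26,"dz":0,"twist":0},{"claw":0,"dx":-6,"dy":-26,"dz":35,"twist":0},{"claw":0,"dx":-20,"dy":-30,"dz":75,"twist":0},{"claw":0,"dx":-60,"dy":-42,"dz":85,"twist":0},{"claw":0,"dx":-100,"dy":-52,"dz":85,"twist":0},{"claw":0,"dx":-130,"dy":-60,"dz":85,"twist":0},{"claw":0,"dx":-130,"dy":-60,"dz":85,"twist":0}]' && python3 -m pendant '[{"claw":0,"dx":-4,"dy":0,"dz":0,"twist":0},{"claw":0,"dx":-4,"dy":0,"dz":0,"twist":0},{"claw":0,"dx":-4,"dy":0,"dz":0,"twist":0}]'
python3 - <<'E'
from h import *
np.set_printoptions(precision=4,suppress=True)
im,d,K,W=snap('wrist')
m,b=blobs(im,COL['blue'],200); print(b[:1])
v,u=np.nonzero(m)
o=np.array([.5987,-.0247]);ex=np.array([.975,-.2215]);ey=np.array([.2215,.975])
P=np.array([px(K,W,a,c,z=.132)[:2] for a,c in zip(u[::7],v[::7])]) - o
print('blue extents analyser x',np.percentile(P@ex,[.5,99.5]),'y',np.percentile(P@ey,[.5,99.5]))
for k in ['green','red','yellow']:
    _,b=blobs(im,COL[k],60); print(k,[(x,px(K,W,x[1],x[2],z=.132)) for x in b[:2]])
im,d,K,W=snap('side')
for k in ['green','red','yellow']:
    _,b=blobs(im,COL[k],20); print('side',k,[(x,px(K,W,x[1],x[2],z=.132)) for x in b[:2]])
E
```

```text
clock: 10.85
tool_pos: [0.4705, -0.0696, 0.1717]
eef_rot: [0.994, -0.114, -0.002, 0.001]
contact_force: [0.7, -0.0, -0.6]
opening: 0.006
finger_force: 0.0
clock: 11.15
tool_pos: [0.473, -0.0671, 0.1713]
eef_rot: [0.994, -0.112, 0.001, -0.0]
contact_force: [0.5, -0.6, 0.1]
opening: 0.005
finger_force: 0.0
[(11748, np.float64(56.0), np.float64(52.3))]
blue extents analyser x [-0.041  0.022] y [0.0255 0.1049]
green [((964, np.float64(255.9), np.float64(202.2)), array([ 0.4713, -0.0678,  0.132 ]))]
red [((1005, np.float64(167.0), np.float64(201.9)), array([ 0.4868, -0.0011,  0.132 ]))]
yellow [((912, np.float64(75.7), np.float64(203.2)), array([0.5014, 0.0679, 0.132 ]))]
side green [((104, np.float64(303.4), np.float64(188.0)), array([ 0.4657, -0.0602,  0.132 ]))]
side red [((187, np.float64(283.8), np.float64(233.5)), array([0.4281, 0.0678, 0.132 ])), ((111, np.float64(279.8), np.float64(202.9)), array([0.4816, 0.0076, 0.132 ]))]
side yellow [((112, np.float64(255.1), np.float64(218.0)), array([0.4983, 0.0738, 0.132 ]))]
```

The tool is within 2 mm of the green key's centre. Descend to just above it, then take small steps.

```bash
python3 -m pendant '[{"claw":0,"dx":-2,"dy":0,"dz":-20,"twist":0},{"claw":0,"dx":-2,"dy":0,"dz":-45,"twist":0},{"claw":0,"dx":-2,"dy":0,"dz":-62,"twist":0},{"claw":0,"dx":-2,"dy":0,"dz":-70,"twist":0},{"claw":0,"dx":-2,"dy":0,"dz":-70,"twist":0}]' | grep -E "tool_pos|contact"; for i in 1 2 3; do python3 -m pendant '[{"claw":0,"dx":0,"dy":0,"dz":-2,"twist":0},{"claw":0,"dx":0,"dy":0,"dz":-2,"twist":0}]' | grep -E "tool_pos|contact"; done
```

```text
tool_pos: [0.4694, -0.0672, 0.1005]
contact_force: [0.2, -0.2, -0.2]
tool_pos: [0.4703, -0.0674, 0.0999]
contact_force: [0.5, -0.5, -0.6]
tool_pos: [0.4699, -0.0674, 0.0976]
contact_force: [0.6, -0.2, 0.7]
tool_pos: [0.4699, -0.0674, 0.0954]
contact_force: [1.1, -0.1, 0.5]
```

```bash
for i in 1 2 3; do python3 -m pendant '[{"claw":0,"dx":0,"dy":0,"dz":-1.5,"twist":0},{"claw":0,"dx":0,"dy":0,"dz":-1.5,"twist":0}]' | grep -E "tool_pos|contact"; done
```

```text
tool_pos: [0.47, -0.0674, 0.0939]
contact_force: [0.9, -0.1, 1.3]
tool_pos: [0.47, -0.0674, 0.0923]
contact_force: [0.4, -1.2, 3.5]
tool_pos: [0.47, -0.0674, 0.0908]
contact_force: [0.6, -0.4, 3.5]
```

```bash
for i in 1 2; do python3 -m pendant '[{"claw":0,"dx":0,"dy":0,"dz":-1,"twist":0},{"claw":0,"dx":0,"dy":0,"dz":-1,"twist":0}]' | grep -E "tool_pos|contact"; done
```

```text
tool_pos: [0.47, -0.0674, 0.0901]
contact_force: [-0.3, -0.6, 5.7]
tool_pos: [0.47, -0.0674, 0.0898]
contact_force: [-1.0, -0.1, 15.1]
```

The key is at its hard stop: 15 N, after about 6 mm of travel. Release upward and check everything.

```bash
python3 -m pendant '[{"claw":0,"dx":0,"dy":0,"dz":5,"twist":0},{"claw":0,"dx":0,"dy":0,"dz":20,"twist":0},{"claw":0,"dx":0,"dy":0,"dz":60,"twist":0},{"claw":0,"dx":-20,"dy":-40,"dz":100,"twist":0},{"claw":0,"dx":-30,"dy":-80,"dz":120,"twist":0},{"claw":0,"dx":-40,"dy":-120,"dz":120,"twist":0},{"claw":0,"dx":-50,"dy":-160,"dz":120,"twist":0},{"claw":0,"dx":-50,"dy":-160,"dz":120,"twist":0}]'| grep -E "tool_pos|contact"
python3 - <<'E'
from h import *
np.set_printoptions(precision=4,suppress=True)
o=np.array([.5987,-.0247]);ex=np.array([.975,-.2215]);ey=np.array([.2215,.975])
im,d,K,W=snap('top'); cv2.imwrite('pics/top9.png',cv2.resize(im[120:300,130:400],None,fx=2.9,fy=2.9,interpolation=cv2.INTER_CUBIC))
m,_=blobs(im,COL['blue'],200); m[:150]=0; m[:,:200]=0; m[:,320:]=0; m[215:]=0
v,u=np.nonzero(m); P=np.array([px(K,W,a,c,z=.132)[:2] for a,c in zip(u,v)])-o
print('cover y extents',np.percentile(P@ey,[1,50,99]))
for k in ['green','red','yellow']:
    _,b=blobs(im,COL[k],60); print(k,[px(K,W,x[1],x[2],d=d) for x in b[:1]])
E
```

```text
tool_pos: [0.4164, -0.2338, 0.2088]
contact_force: [-0.6, -0.1, -0.1]
cover y extents [0.0313 0.0796 0.1281]
green [array([ 0.4709, -0.067 ,  0.1325])]
red [array([0.4863, 0.0009, 0.1323])]
yellow [array([0.502 , 0.0687, 0.1325])]
```

View pics/top9.png

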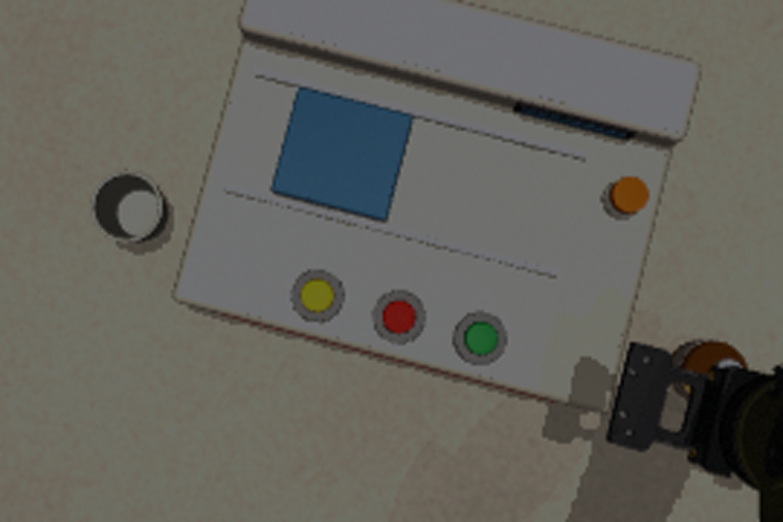

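The top picture shows the cover shut over the rotor, crop (273–412, 88–220), with its face at y ≈ +0.030. The green key is back up at z = 0.1325, the pot and beaker are where they were, and the arm is clear of everything.

```bash
python3 -c "
from plant import r
print(r.finish_job())"
```

```text
the job is handed in; nothing more can be done
None
```

I pushed the cover fully shut against its stop, then pressed the green key all the way down (peak about 15 N against its end stop) and it came back up; nothing else was touched, and I handed the job in with no verdict shown.

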